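# Push the blue well plate under the plate reader's head

### The job

Push the blue well plate along its lane, under the white head of the plate reader, until its front end is fully home against the black stop behind the head. Leave the white well plate where it is.

Things in the scene. Friction and masses are not known exactly. Their poses are not given: they have to be found in the camera images.
- reader: Two-lane plate reader, fixed: grey deck 315 x 232 mm. Origin: underside of the deck, on the bench; x points along the lanes, the way plates are pushed in under the head; z up. Deck from x = -175 to 140 mm, top at z = 8. Lane centre lines at y = -52 and 52 mm, each lane 94 mm wide between rails 8 mm high. Black stop at each lane's end: face at x = 124 mm, 14 mm high. Plate fully home: its centre at x = 60 mm.
- head (a point): Middle of the underside of the reader's white bridge-shaped head, which spans both lanes; axes as the reader's. It lies 87 mm along x from the reader's origin and 22 mm above the deck. The head is 50 mm long (x), 232 mm wide (y), 48 mm high; two round dark housings on top add 14 mm. A plate fully home sticks out 66 mm in front of the head.
- plate_blue: Blue 24-well plate, loose, 128 x 86 x 16 mm, about 0.15 kg, on the deck in one of the two lanes, its front end short of the head. Origin: centre of its underside; x along its length, towards the head; z up. Upright flat end faces; to be pushed at the rear end (x = -64 mm). About 4 mm play to each rail; slides freely.
- plate_white: White 24-well plate, the same size and axes as the blue one, lying in the other lane. Stays where it is.

How it is judged (in metres and radians):
At the end, for the whole second after the job is handed in: The blue plate lies flat on the deck in its lane under the head, square to the lane within 10 degrees, its front end within 12 mm of the black stop, at rest; the white plate is within 15 mm of where it started (x of plate_blue in the frame of reader between 0.048 and 0.066 m and y of plate_blue in the frame of reader between -0.064 and 0.064 m and z of plate_blue in the frame of reader below 0.012 m and angle between the x axis of plate_blue and the x axis of reader, either way round below 0.17 rad and angle between plate_blue's own z axis and vertical below 0.1 rad and linear speed of plate_blue below 0.01 m/s and distance of plate_white from where it was at the start of the episode below 0.015 m); the robot touches nothing.
It fails at once if the white plate is shifted by more than 15 mm (distance of plate_white from where it was at the start of the episode above 0.015 m).
It also fails if it takes over 29 s, if anything falls off the work surface, if the arm or the gripper's body presses on something with over 40 N, if the wrist force passes 120 N, or if a joint passes its speed limit or range.

### The arm

A 6-joint arm with a two-finger parallel gripper is mounted at the origin on a cart in front of the work surface, level with it; the furniture and walls round the work are solid. World frame = base frame: x ahead of the robot, y to its left, z up, the work surface at z = 0. Lengths are in mm, angles in rad, forces in N, time in s.
With the tool pointing down it reaches from about 425 to 950 mm from the base axis. Payload 3.5 kg.
Tool frame: the origin (TCP) lies midway between the tips of the shut fingers; the grasp point (between the pads) lies behind it (r.hold_point_z is the z of the grasp point in the tool frame, in mm); z points along the fingers, y is the direction in which the jaws open and shut (so a half turn about z gives the same grasp; the last joint's range is limited). The gripper opens to 85 mm and grips with 20 to 120 N. Pads are 22 mm wide; open, the fingers measure 114 mm over their backs; the gripper's body (76 mm by 85 mm) begins 54 mm behind the grasp point. The pads swing forward as they close: fully open they stand 13 mm farther back than shut.
Start: joints at [-1.36, 0.286, 1.577, -0, 1.279, -0.15], TCP at [238.313, -631.517, 231.325] pointing down, gripper open.
Joint ranges: [-2.77, 2.77], [-0.9, 2.22], [0.21, 2.48], [-1.53, 4.67], [0.24, 2.81], [-2.84, 2.84]. Speed limits (rad/s): [2.79, 2.79, 3.14, 3.14, 3.14, 3.14].

### API

Orientations are given as [roll, pitch, yaw] about the fixed x, y, z axes, in that order (R = Rz(yaw) Ry(pitch) Rx(roll)).
In Python, from rig import r gives the robot as it stands. The module is installed in compiled form; this text tells all that it offers.
- The arm moves only by the tool play_rows, never from a script. Its argument "steps" is one flat list of numbers, 6 for each row, row after row: the shift along the tool's x, y, z normalised to -1 to 1, where 1 is 40 cm, then the turn, a rotation vector about the tool's x, y, z normalised to -1 to 1, where 1 is 30 degrees. In form: [dx, dy, dz, rx, ry, rz, dx, dy, dz, rx, ry, rz, ...]. A call has 1 to 8 rows; each row is the pose to reach, as a shift and turn from the pose measured when the call began, along the tool's axes at that moment; what a row does not reach only later rows make up. A row lasts 1/10 s, in which the tool goes at most 50 mm and 8.59 degrees, less where a joint would pass 70% of its speed; a pose out of reach is approached as far as the arm can. A call with a number of a shift or a turn outside -1 to 1 is refused whole. A call with a gripper value outside its range is refused whole. "claw" is the gripper command: -1 is fully open, 1 is shut, values between are in proportion, set as the call begins (left out, the last holds). The fingers move at their own pace and stop on an object; "force" is the grip in N (left out, the last holds). Time passes only in rows, so rows that repeat a pose let the fingers close. It gives the time, the measured TCP pose, the force and the opening at its end, in the units of the state.
- r.read_state(): the state, without advancing time (a new reading comes with each control period).
- r.get_image(name): name is "scene" or "top" or "wrist"; returns (picture, depth): 384x512x3 uint8, red, green, blue; 384x512 float32, mm along the optical axis (not along the pixel's ray), 0 where there is no reading.
- r.camera_params(name): a dict with "fx", "fy", "cx", "cy" (pixels), "camera_from_world" (4x4, takes a point from world to camera coordinates); the wrist camera has in their place "hand_eye" (4x4, takes a point from camera to tool coordinates, whose origin is the TCP and whose axes are the flange's). Camera axes: x right, y up, looking along -z (the intrinsics and any distortion apply to the point x, -y, -z); pixel columns grow to the right and rows downward; lengths in mm; the calibration is good to about 2 mm. A picture is of the moment at which its call begins: read the wrist's pose just before it. camera_params takes no time and is no camera call.
- r.hand_in(): hands the job in, once; it reports no verdict.
Trained networks look in the newest picture that a camera, given by its name, has taken for a name from the list of things; names that differ only in an ending like _2 or _b are one class to them, and where a whole thing is asked for, a point or a joint stands for the part that bears it (a point fixed in the world has none). Each returns a list of dicts, best first, with "p" (0 to 1); they miss things now and then, are a little off and sometimes report something else, mostly with a low value. They report only what shows in the picture. A call takes as long as a camera call.
- r.find_in(query, camera): "point" ([column, row] as shares, 0 to 1, of the picture: columns of its width, rows of its height, amid what is visible of it).
- r.cut_out(query, camera): "region" (384x512 bool, what is visible of it) and "point" ([column, row] as shares, 0 to 1, of the picture: columns of its width, rows of its height, amid what is visible of it).
The state is a dict: "t": time; "joints": joint angles; "joint_velocities": joint speeds; "joint_efforts": joint torques, N m; "ee_pos": TCP position; "tool_rot": TCP orientation; "wrist_force": force on the tool from outside, world axes, zero at the start; "wrist_torque": the same for the moment, N m; "grip_width": finger opening in mm.
Only numpy, scipy, OpenCV 4.12 (cv2) and the standard library are available. Lean on these libraries where they do the work, as an engineer would, in place of code of your own. Each camera call takes 0.05 s, during which the arm holds its last target.

## Working session

There is one attempt and no reset: what is moved stays moved. The work goes in short steps, Python scripts to look and compute and a tool call to move; the robot and the scene stay as the last step left them, time stands still between calls to the robot, and variables do not carry over. Pictures are saved under pics/ and viewed, and the job is handed in when it is done.

Besides the shell and the picture viewer there is one more tool, called after "Emit:" as name(argument=value, ...) on one line, values as JSON. play_rows: Moves the arm, as the interface text tells. Its arguments: {"type":"object","properties":{"steps":{"type":"array","items":{"type":"number","minimum":-1,"maximum":1}},"claw":{"type":"number"},"force":{"type":"number"}},"required":["steps"]}

```bash
mkdir -p pics
python3 - <<'E'
from rig import r
import cv2,numpy as np
s=r.read_state();print(s['t'],s['ee_pos'],s['tool_rot'],s['wrist_force'],s['grip_width'],r.hold_point_z)
for n in("scene","top"):
    p,d=r.get_image(n);cv2.imwrite(f"pics/{n}0.png",p[...,::-1]);np.savez(f"{n}0.npz",p=p,d=d)
    c=r.camera_params(n);print(n,{k:(np.round(v,3).tolist() if hasattr(v,'shape') else v) for k,v in c.items()})
E
```

```text
0.0 [ 238.19143477 -630.88572131  229.91940129] [-3.13922614e+00 -3.50741284e-04  3.60835064e-01] [-0.74265702 -0.73183416  0.41405321] 85.3933982892562 -18.700000000000003
scene {'fx': 410.76764759138155, 'fy': 410.76764759138155, 'cx': 254.94308040372664, 'cy': 185.7961966277371, 'camera_from_world': [[-0.804, -0.594, 0.025, 448.6], [0.292, -0.358, 0.887, -193.927], [-0.518, 0.721, 0.461, -623.401], [0.0, 0.0, 0.0, 1.0]]}
top {'fx': 386.23874990396143, 'fy': 386.23874990396143, 'cx': 256.5759682897285, 'cy': 186.04735156522207, 'camera_from_world': [[0.026, -0.999, 0.025, 15.724], [0.997, 0.027, 0.067, -516.316], [-0.067, 0.024, 0.997, -884.754], [0.0, 0.0, 0.0, 1.0]]}
```

View pics/scene0.png

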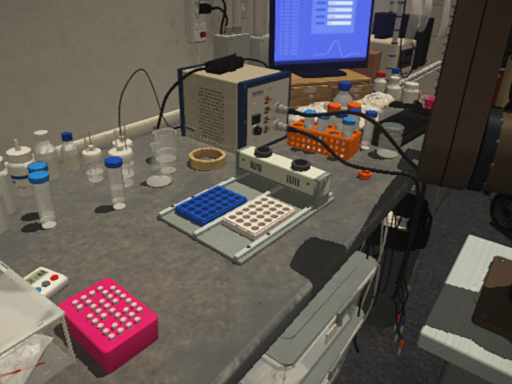

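View pics/top0.png

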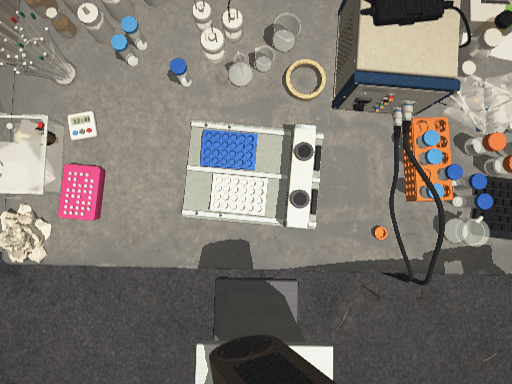

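```bash
cat > h.py <<'E'
from rig import r
import numpy as np,cv2
def world(n,px,d):
    c=r.camera_params(n);px=np.atleast_2d(px).astype(float)
    X=np.c_[(px[:,0]-c['cx'])/c['fx']*d,-(px[:,1]-c['cy'])/c['fy']*d,-d]
    M=np.linalg.inv(c['camera_from_world']);return X@M[:3,:3].T+M[:3,3]
def cloud(n,m,dep):
    v,u=np.nonzero(m&(dep>0));return world(n,np.c_[u,v],dep[v,u])
def plate(n,q):
    p,dep=r.get_image(n)
    for o in r.cut_out(q,n)[:2]:
        m=o['region'];P=cloud(n,m,dep);z=np.median(P[:,2]);Q=P
        rc=cv2.minAreaRect(Q[:,:2].astype(np.float32))
        print(n,q,round(o['p'],2),m.sum(),'z',np.round(np.percentile(P[:,2],[5,50,95]),1),'rect',np.round(rc[0],1),np.round(rc[1],1),round(rc[2],1),
          'x',np.round(np.percentile(P[:,0],[1,99]),1),'y',np.round(np.percentile(P[:,1],[1,99]),1))
    return p,dep
E
python3 - <<'E'
from h import *
for n in("top","scene"):
    for q in("plate_blue","plate_white","reader"): p,d=plate(n,q)
p,d=r.get_image("top")
c=p[110:240,175:330,::-1];cv2.imwrite("pics/crop.png",cv2.resize(c,None,fx=5,fy=4.6,interpolation=cv2.INTER_CUBIC))
P=lambda u,v:np.round(world("top",[[u,v]],np.array([d[v,u]]))[0],1)
for u,v in[(192,122),(184,216),(196,135),(225,170),(192,160),(300,130),(300,220),(228,150)]:print(u,v,P(u,v))
print(r.read_state()['t'])
E
```

```text
top plate_blue 0.79 2021 z [11.3 21.6 25.7] rect [599.1  98.8] [129.5  86.6] 87.3 x [554.9 641.2] y [ 35.5 160.2]
top reader 0.65 8939 z [ 5.8 10.7 89.2] rect [553.5  38. ] [315.6 250.5] 86.3 x [427.1 661.1] y [-116.7  193.9]
scene plate_blue 0.61 1568 z [14.8 22.6 25.4] rect [598.   99.4] [127.3  88.6] 86.0 x [555.6 643.4] y [ 38.9 162.6]
scene plate_white 0.84 1792 z [14.1 22.4 25.3] rect [499.   59.7] [155.2  95.6] 87.7 x [451.3 538.4] y [  8.1 137.1]
scene reader 0.98 7416 z [ 6.7 13.8 79.6] rect [563.1  19.5] [358.4 275.1] 87.4 x [422.4 656.3] y [-83.6 199.9]
192 122 [662.9 185.5  14.7]
184 216 [441.6 197.    7.5]
196 135 [633.6 176.    7.9]
225 170 [551.2 104.2  17.3]
192 160 [573.7 183.2   8.1]
300 130 [638.7 -62.   74.8]
300 220 [440.4 -65.3  77.2]
228 150 [597.7  98.4  22.3]
0.75
```

View pics/crop.png

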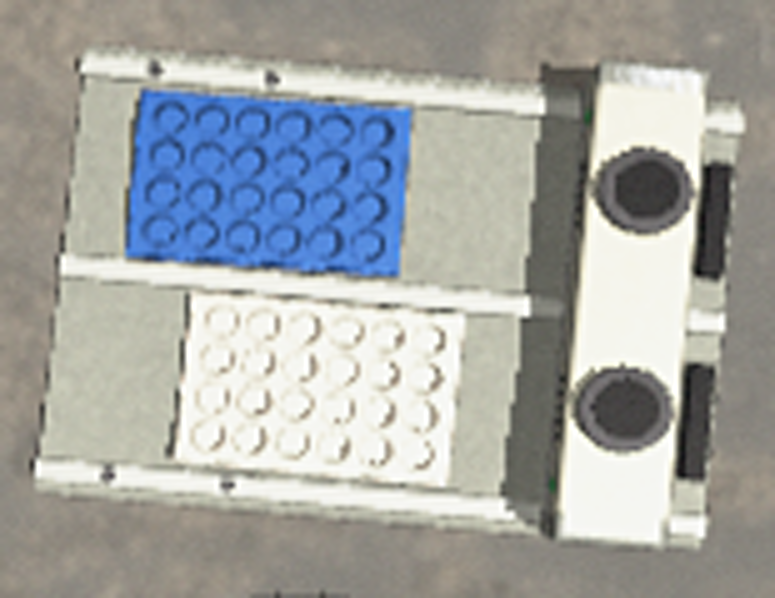

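Run:
```python
from h import *
z=np.load("top0.npz");d=z['d']
m=np.zeros(d.shape,bool);m[105:240,170:335]=1
P=cloud("top",m,d)
from scipy.optimize import least_squares,minimize
B=np.array([599,99.])
# deck+rails+head coverage: fit rectangle by maximising height-model agreement
def model(q):
    x,y=q.T;h=np.zeros(len(q));
    h[(x>-175)&(x<140)&(abs(y)<116)]=8
    h[(x>62)&(x<112)&(abs(y)<116)]=78
    return h
def loc(t):
    c,s=np.cos(t[2]),np.sin(t[2]);R=np.array([[c,-s],[s,c]]);return (P[:,:2]-t[:2])@R
def cost(t):
    h=model(loc(t));zz=P[:,2]
    return np.minimum(abs(zz-h),8).mean()
from scipy.optimize import differential_evolution as de
o=de(cost,[(530,570),(0,50),(-1.72,-1.52)],seed=1,popsize=30,tol=1e-6);t=o.x;print(t,np.degrees(t[2]),o.fun)
H=P[P[:,2]>70];print(cv2.minAreaRect(H[:,:2].astype(np.float32)))
c,s=np.cos(t[2]),np.sin(t[2]);R=np.array([[c,-s],[s,c]])
print("blue in reader",(B-t[:2])@R, "white",(np.array([499,71.])-t[:2])@R)
for x in(-175,-150,-130,-4,60):print(x,np.round(t[:2]+R@[x,52],1),np.round(t[:2]+R@[x,-52],1))
# blue by colour
p=z['p'].astype(int);bm=m&(p[...,2]>p[...,0]+60)
Q=cloud("top",bm,d);Q=Q[Q[:,2]>19];L=(Q[:,:2]-t[:2])@R
print("blue x,y range",np.percentile(L,[.5,99.5],axis=0))
```

```text
[543.05167593  20.76327192  -1.63791222] -93.845457145096 3.0307161261762694
((537.473388671875, -65.83863830566406), (50.26722717285156, 232.0712890625), 86.11268615722656)
blue in reader [-81.81278689  50.57537434] white [-47.16927561 -47.32164874]
-175 [606.7 191.9] [502.9 198.9]
-150 [605.  166.9] [501.2 173.9]
-130 [603.7 147. ] [499.9 154. ]
-4 [595.2  21.3] [491.4  28.2]
60 [590.9 -42.6] [487.1 -35.6]
blue x,y range [[-143.97407766    8.58854128]
 [ -17.31848038   93.54890429]]
```

```bash
cat > mv.py <<'E'
from h import *
from scipy.spatial.transform import Rotation as Ro
T=np.array([543.05,20.76]);A=-1.6379
RR=np.array([[np.cos(A),-np.sin(A)],[np.sin(A),np.cos(A)]])
def go(xy,z,reader=True):
    s=r.read_state();p=np.array(s['ee_pos']);R=Ro.from_euler('xyz',s['tool_rot'])
    w=np.r_[T+RR@np.array(xy,float) if reader else xy,z]
    tgt=Ro.from_euler('xyz',[np.pi,0,A+np.pi])
    d=R.inv().apply(w-p);rv=np.degrees((R.inv()*tgt).as_rotvec())
    print('t',s['t'],'pos',p.round(1),'reader',((p[:2]-T)@RR).round(1),'F',np.round(s['wrist_force'],1),'\nrow',(d/400).round(4),(rv/30).round(4))
E
python3 -c "
from mv import *
go([-170,51],230)"
```

```text
t 0.75 pos [ 238.3 -631.5  231.4] reader [ 671.3 -260.3] F [-0.1  0.5  0.7] 
row [ 1.5808 -1.5906  0.0033] [ 1.0000e-04  1.0000e-04 -2.1828e+00]
```

Emit:
play_rows(steps=[0.7,-0.7,0,0,0,-0.9,0.7,-0.7,0,0,0,-0.9,0.7,-0.7,0,0,0,-0.9,0.7,-0.7,0,0,0,-0.9,0.7,-0.7,0,0,0,-0.9,0.7,-0.7,0,0,0,-0.9,0.7,-0.7,0,0,0,-0.9,0.7,-0.7,0,0,0,-0.9], claw=1, force=40)

```text
t: 1.55
ee_pos: [402.0, -268.6, 231.7]
tool_rot: [3.141, -0.0, 0.832]
wrist_force: [0.5, 0.7, 0.8]
grip_width: 0.2
```

```bash
python3 -c "
from mv import *
go([-170,51],230)"
```

```text
t 1.55 pos [ 402.  -268.6  231.7] reader [ 298.2 -121.4] F [0.5 0.7 0.8] 
row [ 1.1844 -0.3911  0.004 ] [ 2.1000e-03  4.0000e-04 -1.2828e+00]
```

Emit:
play_rows(steps=[0.95,-0.31,0,0,0,-0.9,0.95,-0.31,0,0,0,-0.9,0.95,-0.31,0,0,0,-0.9,0.95,-0.31,0,0,0,-0.9,0.95,-0.31,0,0,0,-0.9,0.95,-0.31,0,0,0,-0.9,0.95,-0.31,0,0,0,-0.9,0.95,-0.31,0,0,0,-0.9])

```text
t: 2.35
ee_pos: [566.0, 96.3, 232.0]
tool_rot: [3.14, 0.0, 1.304]
wrist_force: [0.9, -1.6, 0.5]
grip_width: 0.1
```

```bash
python3 -c "
from mv import *
go([-170,51],120)"
```

```text
t 2.35 pos [566.   96.3 232. ] reader [-76.9  17.9] F [ 0.9 -1.6  0.5] 
row [0.2447 0.0343 0.2801] [ 0.0037  0.0009 -0.3822]
```

Emit:
play_rows(steps=[0.245,0.034,0.1,0,0,-0.38,0.245,0.034,0.1,0,0,-0.38,0.245,0.034,0.28,0,0,-0.38,0.245,0.034,0.28,0,0,-0.38,0.245,0.034,0.28,0,0,-0.38,0.245,0.034,0.28,0,0,-0.38,0.245,0.034,0.28,0,0,-0.38])

```text
t: 3.05
ee_pos: [606.9, 186.9, 122.9]
tool_rot: [3.135, -0.0, 1.502]
wrist_force: [0.2, -0.2, 0.9]
grip_width: 0.3
```

Run:
```python
from mv import *
go([-171,51],14)
p,d=r.get_image("wrist");cv2.imwrite("pics/w1.png",p[...,::-1])
p,d=r.get_image("scene");cv2.imwrite("pics/s1.png",cv2.resize(p[130:280,130:350,::-1],None,fx=3.5,fy=3.5))
```

```text
t 3.05 pos [606.9 186.9 122.9] reader [-170.1   52.6] F [ 0.2 -0.2  0.9] 
row [ 0.0022 -0.0058  0.2723] [ 0.0124 -0.0005 -0.0032]
```

View pics/w1.png

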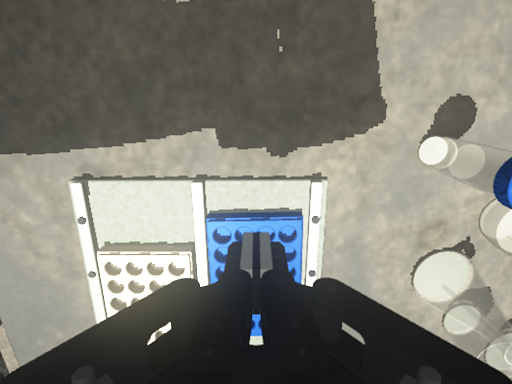

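View pics/s1.png

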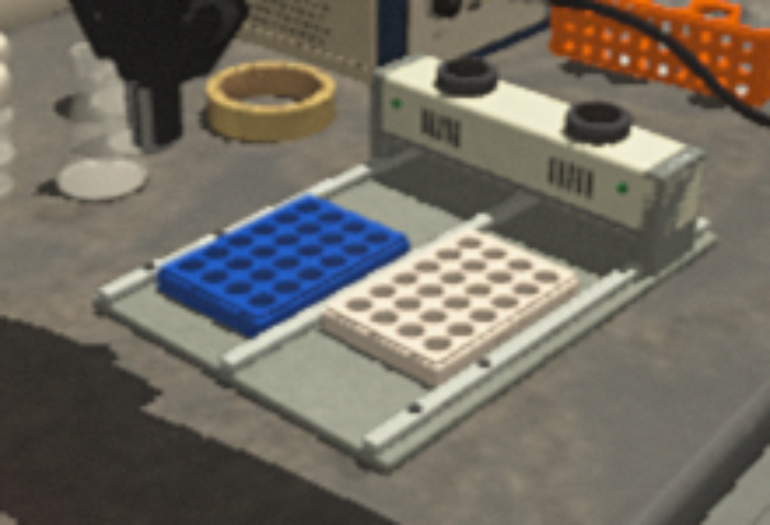

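Run:
```python
from mv import *
s=r.read_state();p,d=r.get_image("wrist");c=r.camera_params("wrist")
H=np.array(c['hand_eye'])
R=Ro.from_euler('xyz',s['tool_rot']).as_matrix()
for u,v in[(255,180),(255,195),(220,211),(255,213),(280,213),(220,218),(200,195),(308,195),(257,240)]:
    dd=d[v,u];X=np.array([(u-c['cx'])/c['fx']*dd,-(v-c['cy'])/c['fy']*dd,-dd,1]);t=(H@X)[:3];w=R@t+s['ee_pos']
    print(u,v,dd,'tool',t.round(1),'reader',((w[:2]-T)@RR).round(1),w[2].round(1))
```

```text
255 180 268.29254 tool [  2.2   0.4 114.9] reader [-172.3   53.7] 8.2
255 195 272.29745 tool [-11.8   0.4 114.6] reader [-158.3   53.7] 8.4
220 211 277.5171 tool [-27.5 -31.8 115.1] reader [-142.7   21.6] 7.8
255 213 272.31967 tool [-27.2   0.4 109.7] reader [-142.9   53.7] 13.4
280 213 270.77164 tool [-26.6  22.8 108.3] reader [-143.4   76. ] 14.9
220 218 265.7646 tool [-28.9 -30.4 102.3] reader [-141.2   22.9] 20.6
200 195 263.11328 tool [ -8.8 -47.5 105.9] reader [-161.3    5.8] 16.8
308 195 271.34222 tool [-11.4  47.9 113.7] reader [-158.6  101.2] 9.7
257 240 142.96028 tool [ 10.    1.7 -14.2] reader [-180.    54.2] 137.3
```

Emit:
play_rows(steps=[0.002,-0.002,0.11,0.012,0,0,0.002,-0.002,0.2,0.012,0,0,0.002,-0.002,0.25,0.012,0,0,0.002,-0.002,0.272,0.012,0,0,0.002,-0.002,0.272,0.012,0,0,0.002,-0.002,0.272,0.012,0,0])

```text
t: 3.8
ee_pos: [608.0, 187.8, 15.8]
tool_rot: [3.139, -0.001, 1.502]
wrist_force: [-0.6, 0.7, -0.1]
grip_width: 0.4
```

Run:
```python
from mv import *
go([-75,51.5],14)
p,d=r.get_image("scene");cv2.imwrite("pics/s2.png",cv2.resize(p[130:280,130:350,::-1],None,fx=3.5,fy=3.5))
```

```text
t 3.8 pos [608.  187.8  15.8] reader [-171.    53.6] F [-0.6  0.7 -0.1] 
row [-0.2401 -0.0049  0.0043] [ 0.0057 -0.0017 -0.0036]
```

View pics/s2.png

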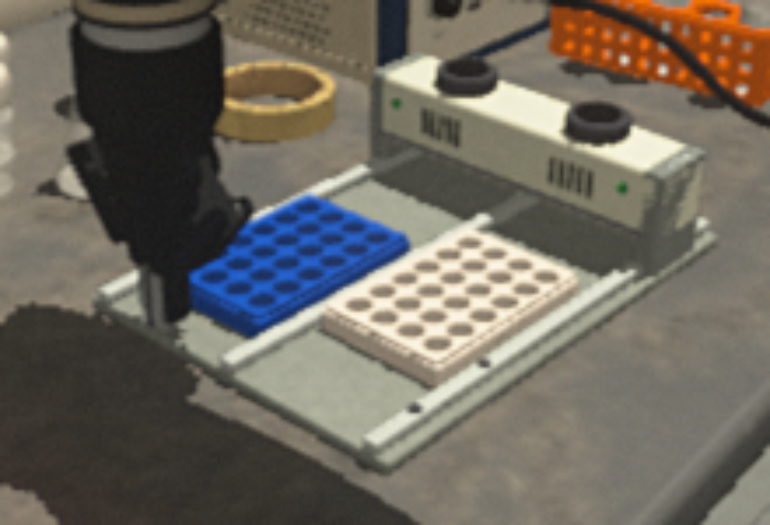

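Emit:
play_rows(steps=[-0.025,-0.002,0.003,0,0,0,-0.05,-0.003,0.003,0,0,0,-0.075,-0.004,0.003,0,0,0,-0.1,-0.005,0.003,0,0,0,-0.125,-0.005,0.003,0,0,0,-0.15,-0.005,0.003,0,0,0,-0.175,-0.005,0.003,0,0,0,-0.2,-0.005,0.003,0,0,0])

```text
t: 4.65
ee_pos: [601.0, 107.5, 15.1]
tool_rot: [3.137, -0.001, 1.502]
wrist_force: [1.2, 2.7, 1.8]
grip_width: 0.1
```

Run:
```python
from mv import *
go([-30,51.5],14)
p,d=r.get_image("scene");cv2.imwrite("pics/s3.png",cv2.resize(p[130:280,130:350,::-1],None,fx=3.5,fy=3.5))
```

```text
t 4.65 pos [601.  107.5  15.1] reader [-90.4  52. ] F [1.2 2.7 1.8] 
row [-0.151  -0.001   0.0025] [ 0.0084 -0.0027 -0.004 ]
```

View pics/s3.png

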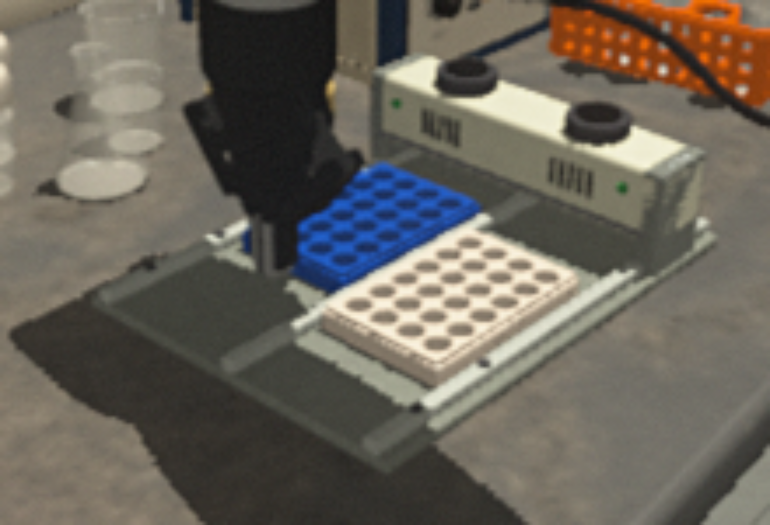

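Emit:
play_rows(steps=[-0.02,0,0.001,0,0,0,-0.04,0,0.001,0,0,0,-0.06,-0.001,0.001,0,0,0,-0.08,-0.001,0.001,0,0,0,-0.1,-0.001,0.001,0,0,0,-0.12,-0.001,0.001,0,0,0,-0.135,-0.001,0.001,0,0,0,-0.15,-0.001,0.001,0,0,0])

```text
t: 5.5
ee_pos: [595.9, 45.5, 14.3]
tool_rot: [3.139, 0.0, 1.501]
wrist_force: [1.3, 1.5, -0.8]
grip_width: 0.1
```

Run:
```python
from mv import *
go([-15,51.5],14)
p,d=r.get_image("scene");cv2.imwrite("pics/s4.png",cv2.resize(p[130:280,130:350,::-1],None,fx=3.5,fy=3.5))
p,d=r.get_image("wrist");cv2.imwrite("pics/w4.png",p[...,::-1])
```

```text
t 5.5 pos [595.9  45.5  14.3] reader [-28.2  51. ] F [ 1.3  1.5 -0.8] 
row [-0.0331  0.0013  0.0006] [ 0.0054  0.0004 -0.0048]
```

View pics/s4.png

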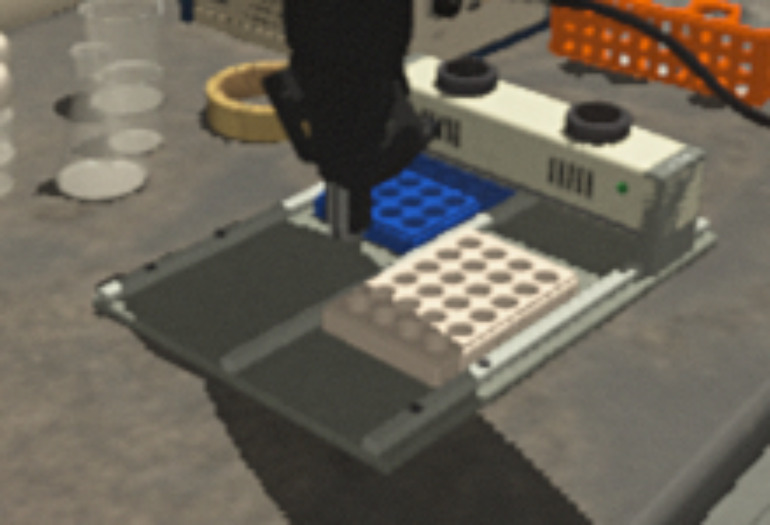

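View pics/w4.png

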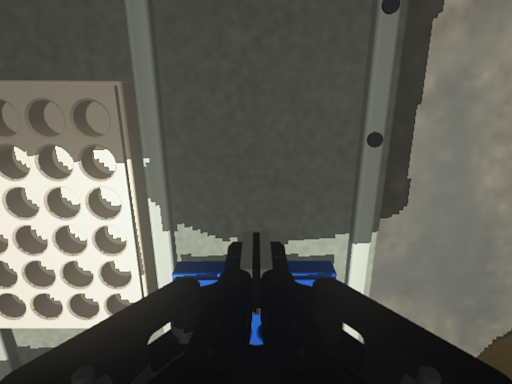

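```bash
cat > wr.py <<'E'
from mv import *
def rear():
    s=r.read_state();p,d=r.get_image("wrist");c=r.camera_params("wrist")
    H=np.array(c['hand_eye']);R=Ro.from_euler('xyz',s['tool_rot']).as_matrix()
    q=p.astype(int);m=(q[...,2]>q[...,0]+40)&(q[...,2]>q[...,1]+25)&(d>0)
    v,u=np.nonzero(m);dd=d[v,u];X=np.c_[(u-c['cx'])/c['fx']*dd,-(v-c['cy'])/c['fy']*dd,-dd,np.ones(len(dd))]
    W=(X@H.T)[:,:3]@R.T+s['ee_pos'];L=(W[:,:2]-T)@RR
    k=(W[:,2]<30)&(W[:,2]>0);L=L[k]
    print('n',k.sum(),'x',np.percentile(L[:,0],[0.5,2,50,99]).round(1),'y',np.percentile(L[:,1],[1,99]).round(1),'z',np.percentile(W[k,2],[2,98]).round(1))
    lo,hi=np.percentile(L[:,1],[2,98])
    for a,b in((lo,lo+15),(hi-15,hi)):
        z=L[(L[:,1]>a)&(L[:,1]<b)];print('rear at y',round((a+b)/2,1),np.percentile(z[:,0],2).round(1))
    print('tcp',((s['ee_pos'][:2]-T)@RR).round(1),'F',np.round(s['wrist_force'],1),s['t'])
E
python3 -c "
from wr import *
rear()"
```

```text
n 1019 x [-15.7 -15.5 -13.2  27.7] y [ 9.5 92.5] z [13.  25.3]
rear at y 18.0 -15.3
rear at y 84.1 -15.4
tcp [-27.8  50.9] F [0.5 0.4 0.8] 5.6
```

Emit:
play_rows(steps=[-0.006,0,0,0,0,0,-0.012,0,0,0,0,0,-0.018,0,0,0,0,0,-0.023,0,0,0,0,0,-0.023,0,0,0,0,0])

```text
t: 6.15
ee_pos: [594.9, 36.0, 14.2]
tool_rot: [3.14, 0.001, 1.501]
wrist_force: [0.2, 0.3, -0.3]
grip_width: -0.2
```

```bash
python3 -c "
from wr import *
rear();go([-15,51.5],14)"
```

```text
n 1148 x [-7.2 -6.9 -4.5 36.5] y [ 9.4 92.8] z [12.3 25.3]
rear at y 17.9 -6.8
rear at y 84.3 -6.9
tcp [-18.7  50.7] F [ 0.2  0.3 -0.3] 6.15
t 6.2 pos [595.   36.   14.2] reader [-18.7  50.8] F [-0.3  0.9  0. ] 
row [-0.0093  0.0018  0.0005] [ 0.0038  0.0022 -0.0052]
```

Emit:
play_rows(steps=[-0.003,0,0,0,0,0,-0.005,0,0,0,0,0,-0.0075,0,0,0,0,0])

```text
t: 6.5
ee_pos: [594.7, 33.1, 14.2]
tool_rot: [3.14, 0.001, 1.501]
wrist_force: [0.1, 1.2, 0.6]
grip_width: 0.1
```

```bash
python3 -c "
from wr import *
rear()"
```

```text
n 1121 x [-4.3 -3.9 -1.6 39.4] y [ 9.3 93. ] z [12.3 25.3]
rear at y 18.0 -3.8
rear at y 84.3 -3.9
tcp [-15.8  50.7] F [0.1 1.2 0.6] 6.5
```

One more gentle nudge to feel the stop.

Emit:
play_rows(steps=[-0.002,0,0,0,0,0,-0.004,0,0,0,0,0,-0.005,0,0,0,0,0])

```text
t: 6.85
ee_pos: [594.7, 31.8, 14.2]
tool_rot: [3.139, -0.001, 1.5]
wrist_force: [1.1, 6.3, 0.0]
grip_width: 0.2
```

```bash
python3 -c "
from wr import *
rear()"
```

```text
n 1170 x [-3.  -2.8 -0.5 40.6] y [ 9.5 92.7] z [12.6 25.3]
rear at y 17.9 -2.5
rear at y 84.4 -2.8
tcp [-14.5  50.8] F [1.1 6.3 0. ] 6.85
```

The force has risen to about 6 N against the stop, so I'm backing off and lifting.

Emit:
play_rows(steps=[0.03,0,0,0,0,0,0.07,0,0,0,0,0,0.1,0,0,0,0,0,0.1,0,-0.1,0,0,0,0.1,0,-0.2,0,0,0,0.1,0,-0.3,0,0,0,0.1,0,-0.35,0,0,0,0.1,0,-0.35,0,0,0])

```text
t: 7.7
ee_pos: [599.8, 72.4, 159.0]
tool_rot: [3.131, -0.0, 1.501]
wrist_force: [-0.1, -0.4, 0.1]
grip_width: -0.2
```

Run:
```python
from wr import *
rear()
plate("scene","plate_white");plate("scene","plate_blue")
p,d=r.get_image("scene");cv2.imwrite("pics/s5.png",cv2.resize(p[130:280,130:350,::-1],None,fx=3.5,fy=3.5))
p,d=r.get_image("top");cv2.imwrite("pics/t5.png",cv2.resize(p[100:240,170:335,::-1],None,fx=4,fy=4))
```

```text
n 1636 x [-2.4 -2.1 12.9 56.6] y [ 8.7 95.6] z [12.2 25.7]
rear at y 16.5 -1.3
rear at y 85.9 -2.1
tcp [-55.4  53.2] F [-0.1 -0.4  0.1] 7.7
scene plate_white 0.91 1857 z [13.  22.2 25.2] rect [499.1  59.3] [158.5 100. ] 89.3 x [450.9 539.9] y [  8.4 137.2]
scene plate_white 0.29 8207 z [ 7.  10.7 79.6] rect [545.8 -23.9] [257.3 461.9] 2.1 x [422.6 656.1] y [-84.9 199. ]
scene plate_blue 0.59 822 z [14.2 22.1 25.3] rect [588.2 -19.3] [85.7 87.3] 87.4 x [545.7 630.8] y [-61.5  23.7]
```

View pics/s5.png

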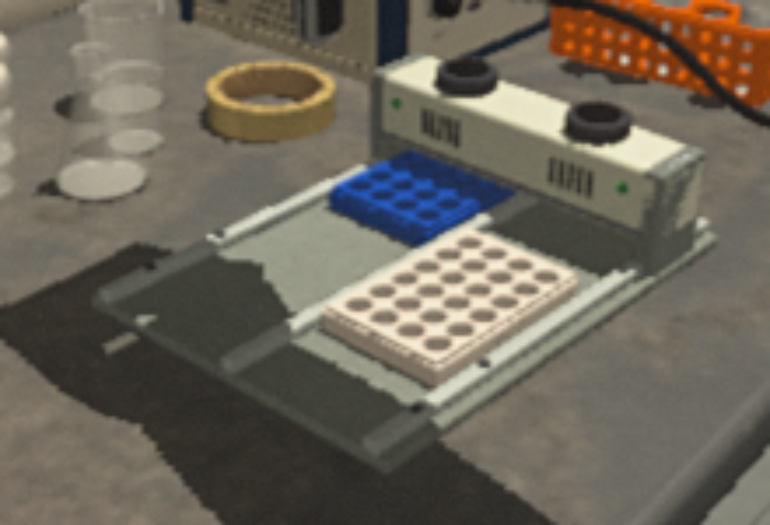

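View pics/t5.png

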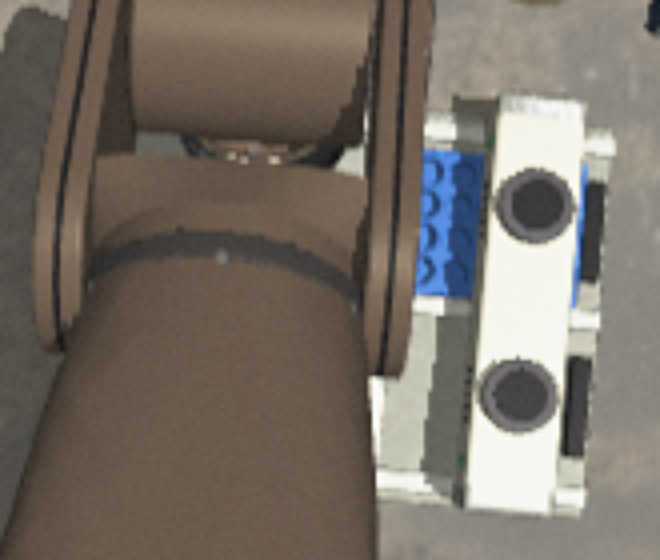

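The blue plate is under the head. Its front edge meets the black stop in the top view, around (585,225). The white plate's extents haven't changed, and the tool is clear.

```bash
python3 -c "
from rig import r
print(r.hand_in(),r.read_state()['t'])"
```

```text
the job is handed in; nothing more can be done
the job is handed in; nothing more can be done
```

I pushed the blue plate along its lane with the shut fingers until it met the black stop, then backed off, lifted clear and handed the job in. The job reached t ≈ 8 s of the 29 s allowed; hand-in gives no verdict, so the outcome rests on the checks below.

- **Stop contact:** the wrist force rose from about 1 N to 6.3 N on the last nudge of about 1 mm.
- **Blue plate position:** the wrist camera put its rear end at about x = -2 mm in the reader frame, against -4 mm when fully home. That is a centre of about 61–62 mm, inside the 48–66 mm window.
- **Blue plate pose:** its two rear corners agreed within 1 mm, so it is square to the lane. Its visible top stayed at the height of a plate lying flat.
- **White plate:** its outline in the scene camera matched its starting outline to within about 2 mm. It has not moved noticeably.
- **Disagreement:** the wrist and reader measurements differed by 1–2 mm, which is within the stated calibration error. After the retreat, the arm hid part of the lane in the top camera, so the final check there covered only the plate's front end and the stop.

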